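# Shut and latch the specimen transport case and reset its peak pointer

## Robot

A 6-joint arm with a two-finger parallel gripper is mounted at the origin on the work surface. World frame = base frame: x ahead of the robot, y to its left, z up, the work surface at z = 0. Lengths are in m, angles in rad, forces in N, time in s.
With the tool pointing down it reaches from about 0.35 to 0.85 m from the base axis. Payload 8.1 kg.
Tool frame: the origin (TCP) lies at the very end of the fingers, on their centre line; the grasp point (between the pads) lies 19 mm behind it; x points along the fingers, y is the direction in which the jaws open and shut, and the axes are right-handed (so a half turn about x gives the same grasp; the last joint's range is limited). The gripper opens to 93 mm and grips with 3 to 60 N. Pads are 15 mm wide; open, the fingers measure 128 mm over their backs; the gripper's body (75 mm by 188 mm) begins 65 mm behind the grasp point.
Start: joints at [-0.085, 0.13, 1.488, -0, 1.523, -0.085], TCP at [0.6, 0, 0.219] pointing down, gripper open.
Joint ranges: [-2.96, 2.96], [-0.89, 2.26], [0.02, 2.5], [-1.34, 4.48], [0, 2.73], [-2.66, 2.66]. Speed limits (rad/s): [2.39, 2.39, 2.79, 3.14, 3.14, 3.14].

## Interface

Orientations are given as a rotation vector (axis times angle).
In Python, from plant import * gives the robot as it stands. The module is installed in compiled form; this text tells all that it offers.
- The arm moves only by the tool apply_moves, never from a script. Its argument "series" is a list of rows, each an object with "jaw": the gripper's target within -1 to 1 (shut at 1, half-way at 0, fully open at -1); "linear": the shift along the tool's x, y, z normalised to -1 to 1, where 1 is 0.6 m, a list of three; "roll": the turn about the tool's x normalised to -1 to 1, where 1 is 30 degrees. A call has 1 to 20 rows; each row is the pose to reach, as a shift and turn from the pose measured when the call began, along the tool's axes at that moment; what a row does not reach only later rows make up. A row lasts 1/8 s, in which the tool goes at most 62.5 mm and 10.7 degrees, less where a joint would pass 70% of its speed; a pose out of reach is approached as far as the arm can. A call with a number of a shift or a turn outside -1 to 1 is refused whole. A call with a gripper value outside its range is refused whole. The fingers move at their own pace and stop on an object; "force" is the grip in N (left out, the last holds). Time passes only in rows, so rows that repeat a pose let the fingers close. It gives the time, the measured TCP pose, the force and the opening at its end, in the units of the state.
- read_state(): the state, without advancing time (a new reading comes with each control period).
- read_camera(name): name is "scene" or "side" or "wrist"; returns a dict with "pixels" (384x512x3 uint8, blue, green, red), "intrinsics" (3x3 intrinsics, pixels), "rvec" (rotation vector, rad) and "tvec" (3), from world to camera coordinates, as OpenCV has them; the wrist camera has in their place "tool_from_camera" (4x4, takes a point from camera to tool coordinates, whose origin is the TCP and whose axes are the tool frame's). Camera axes: x right, y down, z forward; pixel columns grow to the right and rows downward; lengths in m; the calibration is good to about 2 mm. A picture is of the moment at which its call begins: read the wrist's pose just before it. There is no depth.
- close_job(): hands the job in, once; it reports no verdict.
The state is a dict: "t": time; "q": joint angles; "dq": joint speeds; "joint_torque": joint torques, N m; "tool_pos": TCP position; "orientation": TCP orientation; "force": force on the tool from outside, world axes, zero at the start; "wrist_torque": the same for the moment, N m; "opening": finger opening in m.
Only numpy, scipy, OpenCV 4.12 (cv2) and the standard library are available. Lean on these libraries where they do the work, as an engineer would, in place of code of your own. Each camera call takes 0.05 s, during which the arm holds its last target. There are 200 camera calls.

## Task

Get the grey specimen case ready to travel: shut its lid gently, without slamming it, then swing the steel hasp over until it lies flat over the catch on the lid. Only when the case is latched, turn the black peak pointer on its dial back to its zero stop; leave the bottles and other things around the case where they stand.

Things in the scene. Friction and masses are not known exactly. Their poses are not given: they have to be found in the camera images.
- case: Grey specimen case, fixed to the bench, 240 (x) x 280 (y) x 132 mm high. Origin: centre of its underside on the bench; x points from the front deck to the lid's hinge at the back, z up. The front 90 mm (x -120 to -30) is a fixed deck, top at z 132 mm, with the hasp's hinge at y +65 and the peak dial at y -70 mm; behind it the lid covers the compartment.
- lid (a joint): Angle of the lid, rad: 0 shut flush with the deck, growing as it opens upward (limit 1.5). The lid is a plain grey plate 150 x 280 x 12 mm; its hinge lies along the case's y at the back. The hinge is stiff: the lid stays where it is left, and can be pushed down on its outer face.
- lid_hinge (a point): Middle of the lid's hinge line, at the lid's underside: case x +120, y 0, z 120 mm.
- lid_edge (a point): Middle of the lid's free edge, on its outer face: 150 mm from the hinge; case x -30, y 0, z 132 mm when shut.
- catch (a point): Top of the catch: a U-shaped steel staple of 6 mm bar on the lid, 26 mm long (along case x), 6 mm wide, 18 mm tall; at case x -7, y +65, z 150 mm with the lid shut.
- hasp (a joint): Hasp angle, rad: 0 flat over catch and lid, pi/2 upright, more leaning over the deck towards the front (limit 2.3). Steel strap 134 x 40 x 4 mm; a 36 x 16 mm slot, 50 to 86 mm from its hinge, passes over the catch; then a plain end 44 mm long with an 8 mm thick rolled rim. Stiff hinge: it stays where it is left; about 1 N at the end moves it.
- hasp_hinge (a point): Middle of the hasp's hinge axis, which lies along the case's y: case x -75, y +65, z 136 mm.
- hasp_end (a point): Middle of the hasp's rolled free end, 130 mm from its hinge axis.
- pointer (a joint): Peak pointer reading, rad: 0 at the zero stop, nose along the case's +y (towards the hasp); grows clockwise from above (limit 2.4), so reset it anticlockwise. Black bar knob 60 mm long (nose 40, tail 20 mm from its upright axis), 14 mm wide, 145 to 167 mm above the bench, on an 82 mm aluminium dial with marks and a steel pin at zero. About 1.5 N at the nose turns it.
- pointer_hub (a point): Top of the pointer on its axis: case x -77, y -70, z 167 mm.
- pointer_nose (a point): The pointer's nose, 40 mm from its axis, at half the bar's height (156 mm above the bench).
- amber_bottle: Bystander, not to be disturbed: amber glass bottle, 60 mm wide, 150 mm tall, upright. Origin: centre of its underside.
- black_bottle: Bystander, not to be disturbed: black plastic bottle, 60 mm wide, 140 mm tall, upright. Origin: centre of its underside.
- jar: Bystander, not to be disturbed: white jar, 64 mm wide, 90 mm tall, upright. Origin: centre of its underside.
- gel_tank: Bystander, not to be disturbed: clear gel tank, 104 x 85 x 116 mm, with two metal posts on top. Origin: centre of its underside.
- tube_rack: Bystander, not to be disturbed: white rack with eight holes, 70 x 150 x 50 mm. Origin: centre of its underside.
- dish: Bystander, not to be disturbed: flat clear dish, 88 mm wide, 15 mm high. Origin: centre of its underside.
- pipette: Bystander, not to be disturbed: white pipette lying on the bench, 210 mm long, 22 mm thick. Origin: on the bench under the middle of its length.

How it is judged:
On the way, in this order (a step that is already met when the one before it is completed fails the run):
1. the lid is shut (within 0.05 rad) (value of joint lid below 0.05 rad), for 0.2 s.
2. the hasp lies flat over the catch (within 0.08 rad), the lid still shut (value of joint hasp below 0.08 rad and value of joint lid below 0.05 rad), for 0.2 s.
3. the peak pointer is at its zero stop (within 0.08 rad), the case still latched (all of step 2 and value of joint pointer below 0.08 rad), for 0.2 s.
At the end, for the whole second after the job is handed in: The lid is shut (joint below 0.05 rad), the hasp lies flat over the catch (below 0.08 rad) and the peak pointer rests at its zero stop (below 0.08 rad) (all of step 3); the robot touches nothing.
It fails at once if the lid is slammed (closing faster than 3 rad/s) (velocity of joint lid below -3 rad/s).
It fails at once if a bystander is moved by more than 30 mm or tipped over (distance of any of amber_bottle, black_bottle, jar, gel_tank, tube_rack, dish, pipette from where it was at the start of the episode above 0.03 m or angle between any of amber_bottle, black_bottle, jar, gel_tank, tube_rack, dish's own z axis and vertical above 0.5 rad).
It also fails if it takes over 64 s, if anything falls off the work surface, if the arm or the gripper's body presses on something with over 40 N, if the wrist force passes 120 N, or if a joint passes its speed limit or range.

## Working session

There is one attempt and no reset: what is moved stays moved. The work goes in short steps, Python scripts to look and compute and a tool call to move; the robot and the scene stay as the last step left them, time stands still between calls to the robot, and variables do not carry over. Pictures are saved under pics/ and viewed, about 8 in all and at most 12, crops included, and the job is handed in when it is done.

Besides the shell and the picture viewer there is one more tool, called after "Request:" by a JSON object that holds its "name" and its "arguments", one argument or row to a line. apply_moves: Moves the arm, as the interface text tells. Its arguments: {"type":"object","properties":{"series":{"type":"array"},"force":{"type":"number"}},"required":["series"]}

```bash
mkdir -p pics
cat > h.py <<'E'
from plant import *
import numpy as np, cv2
def cam(n):
    c=read_camera(n); return c
def P(c):
    R=cv2.Rodrigues(np.array(c['rvec'],float))[0]; t=np.array(c['tvec'],float).reshape(3); return np.array(c['intrinsics']),R,t
def proj(c,X):
    K,R,t=P(c); p=(K@(R@np.atleast_2d(X).T+t[:,None])).T; return p[:,:2]/p[:,2:]
def ray(c,uv):
    K,R,t=P(c); d=R.T@np.linalg.inv(K)@np.array([*uv,1.]); return -R.T@t,d
def onz(c,uv,z):
    o,d=ray(c,uv); return o+d*(z-o[2])/d[2]
def tri(c1,u1,c2,u2):
    o1,d1=ray(c1,u1);o2,d2=ray(c2,u2)
    s=np.linalg.lstsq(np.c_[d1,-d2],o2-o1,rcond=None)[0]
    a=o1+d1*s[0];b=o2+d2*s[1]; return (a+b)/2,np.linalg.norm(a-b)
E
python3 - <<'E'
from h import *
import pickle
s=read_state();print(s)
for n in('scene','side'):
    c=cam(n);pickle.dump(c,open(n+'.pkl','wb'));K,R,t=P(c);print(n,K.tolist(),(-R.T@t),R[2])
    cv2.imwrite(f'pics/{n}0.png',cv2.resize(c['pixels'],(800,600),interpolation=cv2.INTER_CUBIC))
E
```

```text
{'t': 0.0, 'q': array([-8.54322898e-02,  1.31171917e-01,  1.48928367e+00, -1.64050046e-06,
        1.52300159e+00, -8.54060374e-02]), 'dq': array([-1.35000220e-04, -6.48498724e-04, -2.27514250e-03, -4.41478188e-05,
       -5.92006252e-05, -1.08154510e-03]), 'joint_torque': array([-1.61290725e-03, -5.59853125e+01, -4.91755986e+01,  7.67333270e-02,
        3.59135563e-02, -2.97389461e-04]), 'tool_pos': array([5.99423668e-01, 5.17052390e-05, 2.17578621e-01]), 'orientation': array([ 1.20845582,  1.21067121, -1.21051244]), 'force': array([ 0.02034579, -0.06590876,  0.54588062]), 'wrist_torque': array([0.0967453 , 0.02279274, 0.02701454]), 'opening': 0.09290245508968746}
scene [[374.7639566903576, 0.0, 251.92742806339686], [0.0, 374.7639566903576, 192.6818892030239], [0.0, 0.0, 1.0]] [0.28559736 0.74530379 0.83179386] [ 0.2742263  -0.67356091 -0.68637863]
side [[348.6694398308317, 0.0, 252.80462249184882], [0.0, 348.6694398308317, 199.04594029575773], [0.0, 0.0, 1.0]] [ 0.16713685 -0.5187825   0.65180379] [ 0.47876168  0.64739082 -0.59301971]
```

View pics/scene0.png

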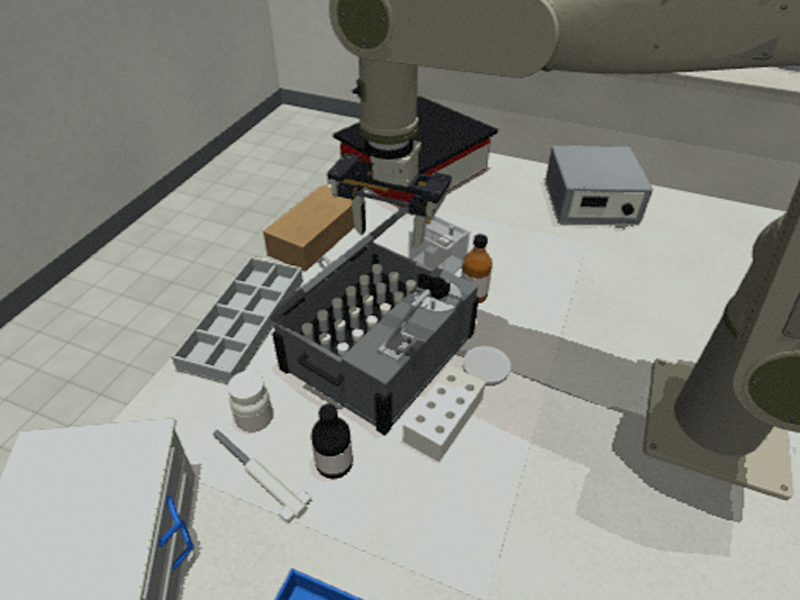

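View pics/side0.png

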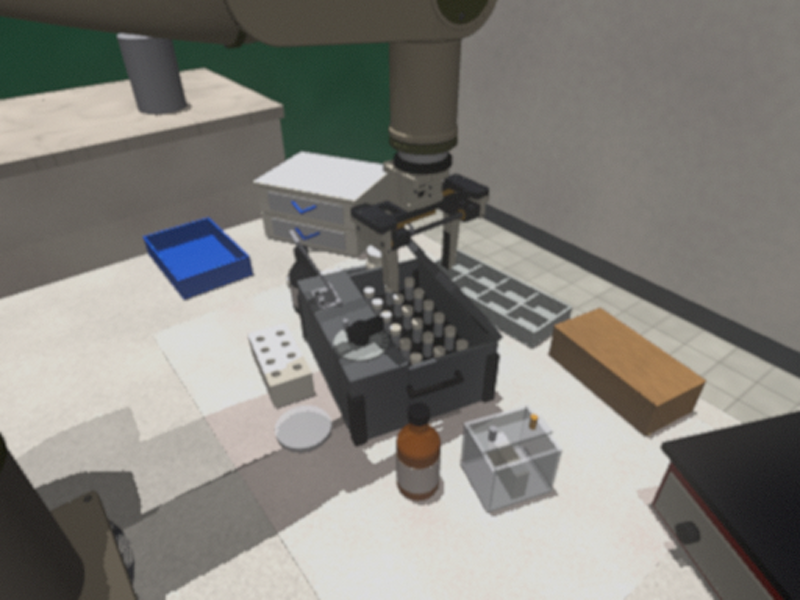

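The scene shows the case with the deck towards the robot (scene ≈(380,390)–(478,290)), the lid standing open at the back, the hasp leaning near (410,320) and the pointer near (435,285). I'll enlarge both views around the case.

Run:
```python
import pickle,cv2
for n,(x,y,w,h) in dict(scene=(165,125,160,150),side=(175,140,160,150)).items():
    c=pickle.load(open(n+'.pkl','rb'));im=cv2.convertScaleAbs(c['pixels'][y:y+h,x:x+w],alpha=1.5,beta=15)
    im=cv2.resize(im,None,fx=4,fy=4,interpolation=cv2.INTER_CUBIC)
    for k in range(0,w,20): cv2.putText(im,str(x+k),(k*4,8),0,.3,(0,0,255));cv2.line(im,(k*4,0),(k*4,4),(0,0,255))
    for k in range(0,h,20): cv2.putText(im,str(y+k),(0,k*4+4),0,.3,(0,0,255))
    cv2.imwrite(f'pics/{n}1.png',im)
```

```text
(no output)
```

View pics/scene1.png

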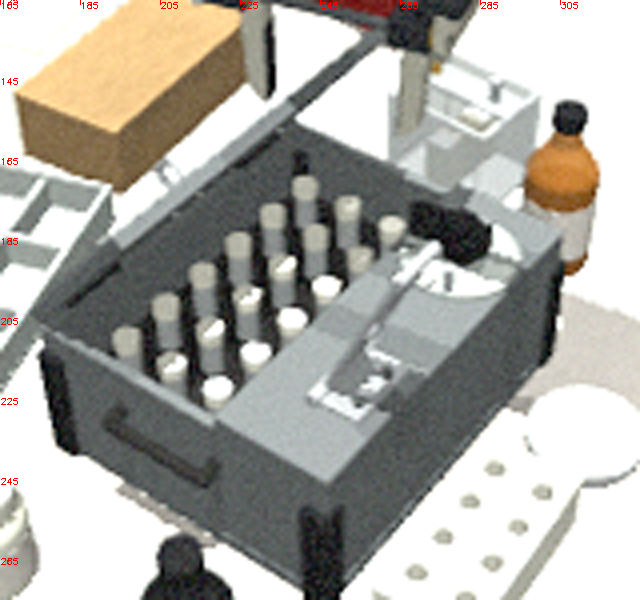

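View pics/side1.png

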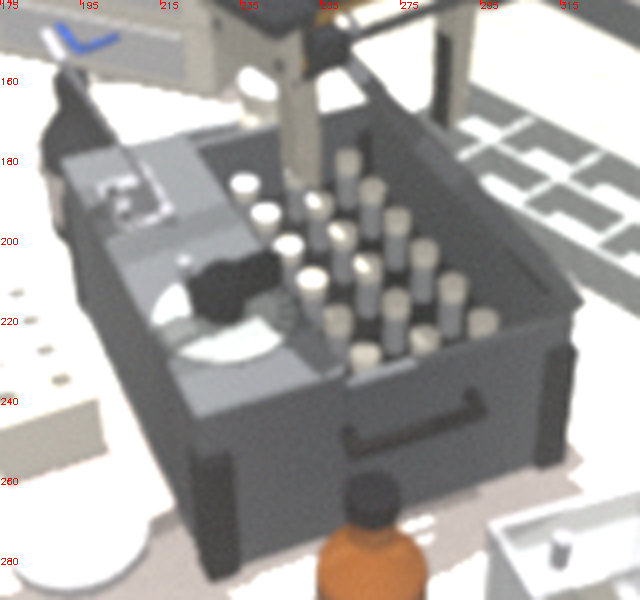

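```bash
cat > pose.py <<'E'
from h import *
import pickle
sc=pickle.load(open('scene.pkl','rb'));sd=pickle.load(open('side.pkl','rb'))
s_=lambda a,b:(165+a/4,125+b/4)
d_=lambda a,b:(175+a/4,140+b/4)
loc=[];W=[]
def add(n,l,c,uv):
    w=onz(c,uv,l[2]);print(n,w.round(4));loc.append(l);W.append(w)
add('F+ sc',(-.12,.14,.132),sc,s_(327,483))
add('F- sc',(-.12,-.14,.132),sc,s_(562,232))
add('B+ sc',(-.03,.14,.132),sc,s_(215,420))
add('F+ sd',(-.12,.14,.132),sd,d_(65,158))
add('F- sd',(-.12,-.14,.132),sd,d_(198,415))
add('B- sd',(-.03,-.14,.132),sd,d_(345,372))
add('H+ sc',(.12,.14,.12),sc,s_(40,320))
add('H- sd',(.12,-.14,.12),sd,d_(580,300))
L=np.array(loc)[:,:2];V=np.array(W)[:,:2]
lc,vc=L.mean(0),V.mean(0);H=(L-lc).T@(V-vc);yaw=np.arctan2(H[0,1]-H[1,0],H[0,0]+H[1,1])
Rz=np.array([[np.cos(yaw),-np.sin(yaw)],[np.sin(yaw),np.cos(yaw)]]);o=vc-Rz@lc
def w(x,y,z): return np.array([*(o+Rz@[x,y]),z])
if __name__=='__main__':
    print('yaw',yaw,'o',o,'res',(V-(L@Rz.T+o)).round(4).tolist())
    e,g=tri(sc,s_(430,245),sd,d_(68,62));print('hasp end',e,g,'case',Rz.T@(e[:2]-o))
    R=read_state();print(cv2.Rodrigues(R['orientation'])[0].round(3).tolist())
    for a in(.7,.9,1.0,1.1,1.2,1.4):
        for y in(.14,-.14):
            p=w(.12-.15*np.cos(a)+.012*np.sin(a),y,.12+.15*np.sin(a)+.012*np.cos(a))
            print(a,y,'sc',((proj(sc,p)[0]-[165,125])*4).round(),'sd',((proj(sd,p)[0]-[175,140])*4).round())
    for n,p in dict(hub=(-.077,-.07,.167),hh=(-.075,.065,.136)).items(): print(n,w(*p),((proj(sc,w(*p))[0]-[165,125])*4).round(),((proj(sd,w(*p))[0]-[175,140])*4).round())
    for t in(0,.5,1,1.5,2,2.4):
        p=w(-.077+.04*np.sin(t),-.07+.04*np.cos(t),.167);print('nose',t,((proj(sc,p)[0]-[165,125])*4).round(),((proj(sd,p)[0]-[175,140])*4).round())
    print(read_camera('wrist')['tool_from_camera'])
    cv2.imwrite('pics/wrist0.png',read_camera('wrist')['pixels'])
E
python3 pose.py
```

```text
F+ sc [0.5068 0.2324 0.132 ]
F- sc [ 0.4418 -0.0357  0.132 ]
B+ sc [0.5895 0.2137 0.132 ]
F+ sd [0.5086 0.2244 0.132 ]
F- sd [ 0.4416 -0.0429  0.132 ]
B- sd [ 0.525  -0.0643  0.132 ]
H+ sc [0.7413 0.1703 0.12  ]
H- sd [ 0.685 -0.09   0.12 ]
yaw -0.2290942682779528 o [0.59147843 0.06745938] res [[0.0004, 0.0013], [-0.001, 0.0059], [-0.0045, 0.003], [0.0022, -0.0067], [-0.0012, -0.0012], [-0.0055, -0.0022], [0.0012, -0.0063], [0.0084, 0.0061]]
hasp end [0.48078678 0.14021524 0.25359843] 0.0009888934350036625 case [-0.12432208  0.04571734]
[[-0.002, 1.0, 0.0], [0.0, 0.0, -1.0], [-1.0, -0.002, -0.0]]
0.7 0.14 sc [144. 276.] sd [232.  -7.]
0.7 -0.14 sc [410.  52.] sd [425. 210.]
0.9 0.14 sc [111. 236.] sd [262. -40.]
0.9 -0.14 sc [383.  18.] sd [465. 169.]
1.0 0.14 sc [ 94. 218.] sd [280. -54.]
1.0 -0.14 sc [368.   2.] sd [487. 151.]
1.1 0.14 sc [ 75. 201.] sd [298. -67.]
1.1 -0.14 sc [352. -12.] sd [511. 135.]
1.2 0.14 sc [ 56. 185.] sd [317. -77.]
1.2 -0.14 sc [336. -25.] sd [535. 121.]
1.4 0.14 sc [ 18. 159.] sd [357. -93.]
1.4 -0.14 sc [302. -45.] sd [584.  99.]
hub [0.50059356 0.01677467 0.167     ] [461. 219.] [223. 268.]
hh [0.53319921 0.14779326 0.136     ] [341. 369.] [155. 191.]
nose 0 [428. 252.] [199. 231.]
nose 0.5 [408. 236.] [232. 227.]
nose 1 [401. 217.] [264. 233.]
nose 1.5 [409. 198.] [286. 248.]
nose 2 [429. 185.] [294. 268.]
nose 2.4 [450. 181.] [287. 285.]
[[ 1.47606103e-03 -2.69067478e-01  9.63120197e-01 -1.66320164e-01]
 [ 9.99998593e-01 -3.71039930e-04 -1.63623786e-03 -6.14833890e-04]
 [ 7.97614445e-04  9.63121256e-01  2.69066552e-01 -7.51683107e-02]
 [ 0.00000000e+00  0.00000000e+00  0.00000000e+00  1.00000000e+00]]
```

View pics/wrist0.png

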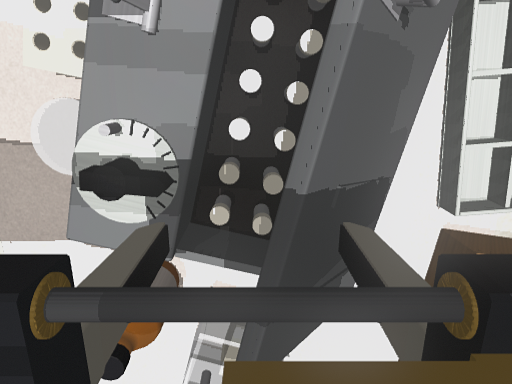

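Wrist view: dial centre ≈(124,172), pointer black with nose at (175,180) pointing right (world +x), pin near (110,129); lid's free edge runs (345,20)–(275,235); the hasp end is at the top (150,15).

```bash
cat >> h.py <<'E'
def wristcam(c,s):
    T=np.eye(4);T[:3,:3]=cv2.Rodrigues(np.array(s['orientation'],float))[0];T[:3,3]=s['tool_pos']
    M=np.linalg.inv(T@np.array(c['tool_from_camera']))
    c=dict(c);c['rvec']=cv2.Rodrigues(M[:3,:3])[0];c['tvec']=M[:3,3];return c
E
python3 - <<'E'
from h import *
from pose import w,o,Rz,yaw,sc,sd,s_,d_
from scipy.optimize import fsolve
s=read_state();c=wristcam(read_camera('wrist'),s)
for n,uv,z in[('F-',(67,240),.132),('B-',(175,258),.132),('dial',(124,171),.145),('hubtop',(122,180),.167),('nose',(175,180),.16),('pin',(110,129),.15)]:
    p=onz(c,uv,z);print(n,p.round(4),'case',(Rz.T@(p[:2]-o)).round(4))
print('pred',((n,proj(c,w(*p))[0].round(1)) for n,p in []))
for n,p in dict(Fm=(-.12,-.14,.132),Bm=(-.03,-.14,.132),dial=(-.077,-.07,.145),hend=(-.12,.06,.25)).items(): print(n,proj(c,w(*p))[0].round(1))
for a in(.6,.8,.9,1.,1.1,1.2,1.3):
    print(a,[proj(c,w(.12-.15*np.cos(a)+t*np.sin(a),y,.12+.15*np.sin(a)+t*np.cos(a)))[0].round().tolist() for t in(0,.012) for y in(.06,-.1)])
print('lid hinge',proj(c,[w(.12,.14,.12),w(.12,-.14,.12)]).round())
E
```

```text
F+ sc [0.5068 0.2324 0.132 ]
F- sc [ 0.4418 -0.0357  0.132 ]
B+ sc [0.5895 0.2137 0.132 ]
F+ sd [0.5086 0.2244 0.132 ]
F- sd [ 0.4416 -0.0429  0.132 ]
B- sd [ 0.525  -0.0643  0.132 ]
H+ sc [0.7413 0.1703 0.12  ]
H- sd [ 0.685 -0.09   0.12 ]
F- [ 0.4433 -0.0403  0.132 ] case [-0.1198 -0.1386]
B- [ 0.5321 -0.0568  0.132 ] case [-0.0296 -0.1345]
dial [0.5023 0.0213 0.145 ] case [-0.0764 -0.0652]
hubtop [0.5092 0.02   0.167 ] case [-0.0694 -0.0649]
nose [0.5435 0.0182 0.16  ] case [-0.0356 -0.0588]
pin [0.4977 0.0527 0.15  ] case [-0.088  -0.0357]
pred <generator object <genexpr> at 0x7f7def9cbc40>
Fm [ 66.6 241.5]
Bm [173.5 263.7]
dial [122.4 177. ]
hend [ -82.6 -149.9]
0.6 [[259.0, -15.0], [198.0, 273.0], [274.0, -19.0], [207.0, 285.0]]
0.8 [[305.0, -21.0], [226.0, 302.0], [329.0, -23.0], [241.0, 315.0]]
0.9 [[336.0, -23.0], [246.0, 318.0], [365.0, -23.0], [264.0, 332.0]]
1.0 [[373.0, -22.0], [270.0, 334.0], [407.0, -21.0], [291.0, 348.0]]
1.1 [[416.0, -20.0], [297.0, 351.0], [454.0, -18.0], [321.0, 364.0]]
1.2 [[464.0, -16.0], [327.0, 366.0], [505.0, -12.0], [353.0, 378.0]]
1.3 [[514.0, -9.0], [360.0, 380.0], [556.0, -3.0], [387.0, 391.0]]
lid hinge [[460. -58.]
 [339. 291.]]
```

Lid ≈0.87 rad, hasp ≈1.96 rad, pointer ≈1.35 rad. Fingers straddle the lid's edge, so go up first, then close the fingers and move over the outer face.

Request:
{"name": "apply_moves", "arguments": {
  "series": [
    {"jaw":-1,"linear":[-0.08,0,0],"roll":0},
    {"jaw":-1,"linear":[-0.15,0,0],"roll":0},
    {"jaw":-1,"linear":[-0.15,0,0],"roll":0},
    {"jaw":1,"linear":[-0.15,0.04,-0.008],"roll":0},
    {"jaw":1,"linear":[-0.15,0.083,-0.008],"roll":0},
    {"jaw":1,"linear":[-0.15,0.083,-0.008],"roll":0},
    {"jaw":1,"linear":[-0.15,0.083,-0.008],"roll":0},
    {"jaw":1,"linear":[-0.15,0.083,-0.008],"roll":0},
    {"jaw":1,"linear":[-0.15,0.083,-0.008],"roll":0}
  ],
  "force": 20
}}

```text
t: 1.38
tool_pos: [0.6493, 0.0048, 0.3085]
orientation: [1.209, 1.209, -1.209]
force: [0.1, 0.2, -0.1]
opening: 0.0377
```

Request:
{"name": "apply_moves", "arguments": {
  "series": [
    {"jaw":1,"linear":[0.04,0,0],"roll":0},
    {"jaw":1,"linear":[0.08,0,0],"roll":0},
    {"jaw":1,"linear":[0.11,0,0],"roll":0},
    {"jaw":1,"linear":[0.13,0,0],"roll":0},
    {"jaw":1,"linear":[0.143,0,0],"roll":0},
    {"jaw":1,"linear":[0.156,0,0],"roll":0},
    {"jaw":1,"linear":[0.169,-0.01,0],"roll":0},
    {"jaw":1,"linear":[0.182,-0.02,0],"roll":0},
    {"jaw":1,"linear":[0.195,-0.03,-0.003],"roll":0},
    {"jaw":1,"linear":[0.208,-0.04,-0.006],"roll":0}
  ]
}}

```text
t: 2.62
tool_pos: [0.6246, 0.0083, 0.1834]
orientation: [1.209, 1.209, -1.21]
force: [-0.6, -1.3, 3.2]
opening: 0.0004
```

Run:
```python
from h import *
print(read_state()['force'],read_state()['opening'])
a=read_camera('side')['pixels'][120:320,160:360];b=read_camera('wrist')['pixels']
a=cv2.convertScaleAbs(cv2.resize(a,(400,400),interpolation=cv2.INTER_CUBIC),alpha=1.4);b=cv2.resize(b,(400,300))
im=np.zeros((400,800,3),np.uint8);im[:,:400]=a;im[:300,400:]=b;cv2.imwrite('pics/c1.png',im)
```

```text
[-0.5995113  -1.3048691   3.16620601] 0.00035709289674717005
```

View pics/c1.png

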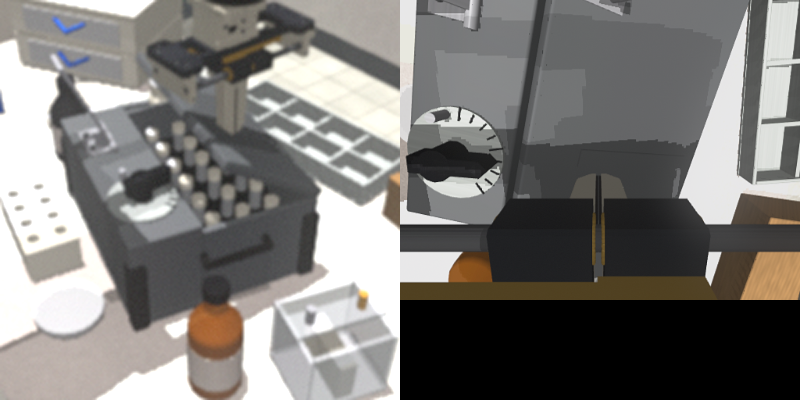

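The closed fingers sit on the lid's outer face, and the lid has come down to about half-open with 3 N on the tool. I'll continue.

Request:
{"name": "apply_moves", "arguments": {
  "series": [
    {"jaw":1,"linear":[0.012,-0.006,0],"roll":0},
    {"jaw":1,"linear":[0.024,-0.012,0],"roll":0},
    {"jaw":1,"linear":[0.036,-0.018,-0.002],"roll":0},
    {"jaw":1,"linear":[0.048,-0.024,-0.004],"roll":0},
    {"jaw":1,"linear":[0.058,-0.03,-0.006],"roll":0},
    {"jaw":1,"linear":[0.068,-0.036,-0.008],"roll":0},
    {"jaw":1,"linear":[0.076,-0.041,-0.01],"roll":0},
    {"jaw":1,"linear":[0.083,-0.041,-0.01],"roll":0},
    {"jaw":1,"linear":[0.087,-0.041,-0.01],"roll":0},
    {"jaw":1,"linear":[0.087,-0.041,-0.01],"roll":0}
  ]
}}

```text
t: 3.98
tool_pos: [0.5984, 0.0148, 0.1322]
orientation: [1.207, 1.212, -1.212]
force: [-12.1, 0.4, 17.9]
opening: 0.0004
```

Pressed flush at z = 132 mm, where 18 N resists, so the lid is shut. I'll lift, align the tool with the case (roll 13°) and go in front of the hasp.

Request:
{"name": "apply_moves", "arguments": {
  "series": [
    {"jaw":1,"linear":[-0.05,0,0],"roll":0},
    {"jaw":1,"linear":[-0.14,0,0],"roll":0},
    {"jaw":1,"linear":[-0.23,0,0],"roll":0.1},
    {"jaw":1,"linear":[-0.33,0,0],"roll":0.2},
    {"jaw":1,"linear":[-0.33,-0.06,-0.06],"roll":0.3},
    {"jaw":1,"linear":[-0.33,-0.12,-0.12],"roll":0.437},
    {"jaw":1,"linear":[-0.33,-0.18,-0.18],"roll":0.437},
    {"jaw":1,"linear":[-0.33,-0.22,-0.23],"roll":0.437},
    {"jaw":1,"linear":[-0.33,-0.25,-0.258],"roll":0.437},
    {"jaw":1,"linear":[-0.33,-0.25,-0.258],"roll":0.437},
    {"jaw":1,"linear":[-0.33,-0.25,-0.258],"roll":0.437}
  ]
}}

```text
t: 5.35
tool_pos: [0.4495, 0.1692, 0.3306]
orientation: [1.373, 1.095, -1.379]
force: [0.4, 0.6, 0.3]
opening: 0.0004
```

Run:
```python
from h import *
s=read_state();print(s['tool_pos'],cv2.Rodrigues(s['orientation'])[0].round(3).tolist())
a=read_camera('side')['pixels'][100:300,140:340];b=read_camera('wrist')['pixels']
a=cv2.convertScaleAbs(cv2.resize(a,(400,400),interpolation=cv2.INTER_CUBIC),alpha=1.4);b=cv2.resize(b,(400,300))
im=np.zeros((400,800,3),np.uint8);im[:,:400]=a;im[:300,400:]=b;cv2.imwrite('pics/c2.png',im)
```

```text
[0.44945983 0.16916572 0.33055588] [[-0.004, 0.974, -0.226], [-0.0, -0.226, -0.974], [-1.0, -0.004, 0.001]]
```

View pics/c2.png

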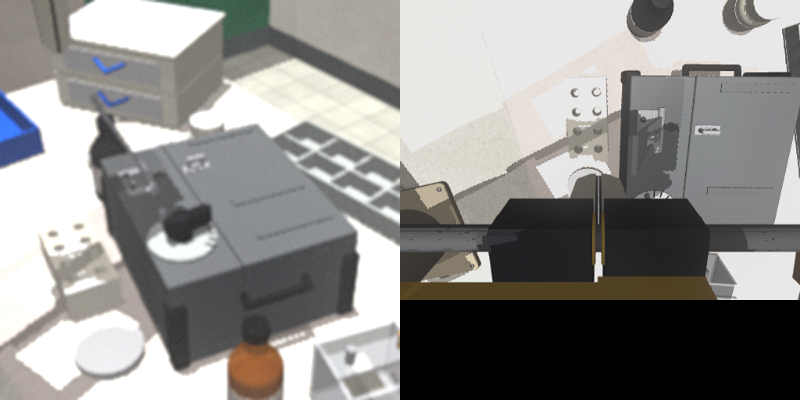

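The lid is flush in both views. The tool stands in front of the hasp, with the catch at (709,130) in the composite. I'll push the hasp up from its front side.

Request:
{"name": "apply_moves", "arguments": {
  "series": [
    {"jaw":1,"linear":[0.08,0,0],"roll":0},
    {"jaw":1,"linear":[0.159,0,0],"roll":0},
    {"jaw":1,"linear":[0.159,0.02,0],"roll":0},
    {"jaw":1,"linear":[0.159,0.035,0],"roll":0},
    {"jaw":1,"linear":[0.159,0.05,0],"roll":0},
    {"jaw":1,"linear":[0.159,0.065,0],"roll":0},
    {"jaw":1,"linear":[0.159,0.08,0],"roll":0},
    {"jaw":1,"linear":[0.159,0.095,0],"roll":0},
    {"jaw":1,"linear":[0.159,0.11,0],"roll":0},
    {"jaw":1,"linear":[0.159,0.122,0],"roll":0},
    {"jaw":1,"linear":[0.159,0.132,0],"roll":0},
    {"jaw":1,"linear":[0.159,0.132,0],"roll":0}
  ]
}}

```text
t: 6.95
tool_pos: [0.5266, 0.1507, 0.2345]
orientation: [1.374, 1.094, -1.38]
force: [-0.4, 0.6, 0.7]
opening: 0.0005
```

Run:
```python
from h import *
s=read_state();print(s['tool_pos'],s['force'])
a=read_camera('side')['pixels'][100:300,140:340];b=read_camera('wrist')['pixels']
a=cv2.convertScaleAbs(cv2.resize(a,(400,400),interpolation=cv2.INTER_CUBIC),alpha=1.4);b=cv2.resize(b,(400,300))
im=np.zeros((400,800,3),np.uint8);im[:,:400]=a;im[:300,400:]=b;cv2.imwrite('pics/c3.png',im)
```

```text
[0.52664588 0.15066477 0.23453904] [-0.42024227  0.60299181  0.71263768]
```

View pics/c3.png

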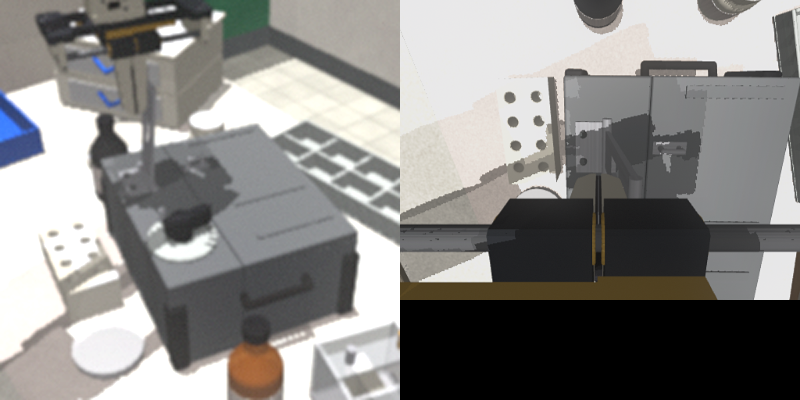

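The hasp is just past upright with the fingertip on its front face. I'll follow its arc down over the catch.

Request:
{"name": "apply_moves", "arguments": {
  "series": [
    {"jaw":1,"linear":[0,0.026,0],"roll":0},
    {"jaw":1,"linear":[0,0.05,0],"roll":0},
    {"jaw":1,"linear":[0,0.072,0],"roll":0},
    {"jaw":1,"linear":[0.01,0.093,0],"roll":0},
    {"jaw":1,"linear":[0.024,0.113,0],"roll":0},
    {"jaw":1,"linear":[0.042,0.13,0],"roll":0},
    {"jaw":1,"linear":[0.062,0.145,0],"roll":0},
    {"jaw":1,"linear":[0.084,0.16,0],"roll":0},
    {"jaw":1,"linear":[0.106,0.174,0],"roll":0},
    {"jaw":1,"linear":[0.122,0.183,0],"roll":0},
    {"jaw":1,"linear":[0.138,0.19,0],"roll":0},
    {"jaw":1,"linear":[0.15,0.19,0],"roll":0},
    {"jaw":1,"linear":[0.157,0.19,0],"roll":0},
    {"jaw":1,"linear":[0.157,0.19,0],"roll":0}
  ]
}}

```text
t: 8.8
tool_pos: [0.6366, 0.125, 0.1398]
orientation: [1.373, 1.095, -1.38]
force: [-0.7, -1.0, 0.7]
opening: 0.0003
```

Request:
{"name": "apply_moves", "arguments": {
  "series": [
    {"jaw":1,"linear":[0.003,0,0],"roll":0},
    {"jaw":1,"linear":[0.006,0,0],"roll":0},
    {"jaw":1,"linear":[0.008,0,0],"roll":0},
    {"jaw":1,"linear":[0.008,0,0],"roll":0}
  ]
}}

```text
t: 9.3
tool_pos: [0.637, 0.1251, 0.1379]
orientation: [1.374, 1.094, -1.379]
force: [-8.8, 0.1, 14.9]
opening: 0.0006
```

Run:
```python
from h import *
s=read_state();print(s['tool_pos'],s['force'])
a=read_camera('side')['pixels'][120:270,170:320];b=read_camera('wrist')['pixels']
a=cv2.convertScaleAbs(cv2.resize(a,(400,400),interpolation=cv2.INTER_CUBIC),alpha=1.4);b=cv2.resize(b,(400,300))
im=np.zeros((400,800,3),np.uint8);im[:,:400]=a;im[:300,400:]=b;cv2.imwrite('pics/c4.png',im)
```

```text
[0.63698765 0.125139   0.13790787] [-8.78673026  0.10732277 14.90248532]
```

View pics/c4.png

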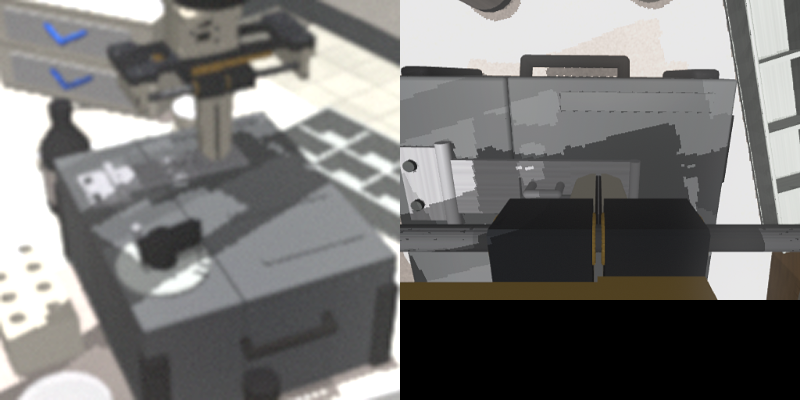

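The hasp lies flat: it resists 15 N at z = 138 mm, the strap's top, and the catch stands through the slot at (545,188). Next I'll go beside the pointer's nose on its clockwise side.

Request:
{"name": "apply_moves", "arguments": {
  "series": [
    {"jaw":1,"linear":[-0.08,0,0],"roll":0},
    {"jaw":1,"linear":[-0.16,0,0],"roll":0},
    {"jaw":1,"linear":[-0.16,-0.04,0.09],"roll":0},
    {"jaw":1,"linear":[-0.16,-0.08,0.18],"roll":0},
    {"jaw":1,"linear":[-0.16,-0.116,0.2615],"roll":0},
    {"jaw":1,"linear":[-0.16,-0.116,0.2615],"roll":0},
    {"jaw":1,"linear":[-0.09,-0.116,0.2615],"roll":0},
    {"jaw":1,"linear":[-0.05,-0.116,0.2615],"roll":0},
    {"jaw":1,"linear":[-0.023,-0.116,0.2615],"roll":0},
    {"jaw":1,"linear":[-0.023,-0.116,0.2615],"roll":0}
  ]
}}

```text
t: 10.65
tool_pos: [0.5331, -0.0113, 0.151]
orientation: [1.373, 1.096, -1.38]
force: [-0.3, -0.1, 0.3]
opening: 0.0006
```

Run:
```python
from h import *
s=read_state();print(s['tool_pos'],s['force'])
R=np.array([[.9739,.2271],[-.2271,.9739]]);print('case',R.T@(s['tool_pos'][:2]-[.592,.0704]))
a=read_camera('scene')['pixels'][110:260,165:315];b=read_camera('wrist')['pixels']
a=cv2.convertScaleAbs(cv2.resize(a,(400,400),interpolation=cv2.INTER_CUBIC),alpha=1.4);b=cv2.resize(b,(400,300))
im=np.zeros((400,800,3),np.uint8);im[:,:400]=a;im[:300,400:]=b;cv2.imwrite('pics/c5.png',im)
```

```text
[ 0.5331157  -0.01130464  0.15097009] [-0.3327005  -0.05985538  0.3290642 ]
case [-0.03879229 -0.09294478]
```

View pics/c5.png

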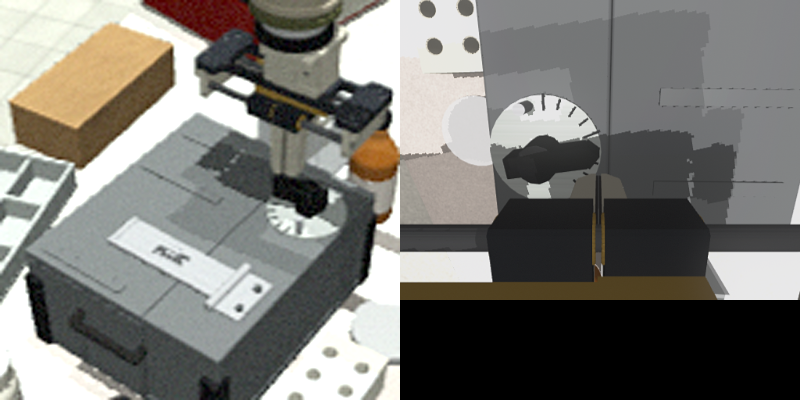

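The hasp is flat with the catch through its slot at (170,255). The pointer is still near 1.4 rad, and the fingertip stands beside its nose on the clockwise side. I'll push it round its arc.

Request:
{"name": "apply_moves", "arguments": {
  "series": [
    {"jaw":1,"linear":[-0.003,0,-0.0193],"roll":0},
    {"jaw":1,"linear":[0,0.0015,-0.0272],"roll":0},
    {"jaw":1,"linear":[0,0.0045,-0.0368],"roll":0},
    {"jaw":1,"linear":[0,0.0055,-0.0483],"roll":0},
    {"jaw":1,"linear":[0,0.0035,-0.0607],"roll":0},
    {"jaw":1,"linear":[0,-0.0018,-0.0735],"roll":0},
    {"jaw":1,"linear":[0,-0.0103,-0.0852],"roll":0},
    {"jaw":1,"linear":[0,-0.0165,-0.09],"roll":0},
    {"jaw":1,"linear":[0,-0.0228,-0.0948],"roll":0},
    {"jaw":1,"linear":[0,-0.0228,-0.0948],"roll":0}
  ]
}}

```text
t: 12.0
tool_pos: [0.5336, 0.0472, 0.153]
orientation: [1.375, 1.094, -1.377]
force: [0.6, 0.6, 0.3]
opening: 0.0005
```

Request:
{"name": "apply_moves", "arguments": {
  "series": [
    {"jaw":1,"linear":[0,-0.003,0],"roll":0},
    {"jaw":1,"linear":[0,-0.006,0],"roll":0},
    {"jaw":1,"linear":[0,-0.006,0],"roll":0}
  ]
}}

```text
t: 12.38
tool_pos: [0.5302, 0.0481, 0.1532]
orientation: [1.375, 1.094, -1.377]
force: [1.1, -0.0, -0.5]
opening: 0.0005
```

Request:
{"name": "apply_moves", "arguments": {
  "series": [
    {"jaw":1,"linear":[0,-0.003,0],"roll":0},
    {"jaw":1,"linear":[0,-0.006,0],"roll":0},
    {"jaw":1,"linear":[0,-0.006,0],"roll":0}
  ]
}}

```text
t: 12.75
tool_pos: [0.5292, 0.0482, 0.1538]
orientation: [1.378, 1.089, -1.372]
force: [14.2, -1.2, -8.5]
opening: 0.0005
```

Now it meets the stop with 14 N. I'll back off and lift clear, then check from above.

Request:
{"name": "apply_moves", "arguments": {
  "series": [
    {"jaw":1,"linear":[0,0.02,0],"roll":0},
    {"jaw":1,"linear":[-0.05,0.04,0],"roll":0},
    {"jaw":1,"linear":[-0.13,0.05,0],"roll":0},
    {"jaw":1,"linear":[-0.2,0.05,0.03],"roll":0},
    {"jaw":1,"linear":[-0.25,0.05,0.05],"roll":0},
    {"jaw":1,"linear":[-0.25,0.05,0.05],"roll":0},
    {"jaw":1,"linear":[-0.25,0.05,0.05],"roll":0}
  ]
}}

```text
t: 13.62
tool_pos: [0.5506, 0.0123, 0.3025]
orientation: [1.377, 1.09, -1.374]
force: [-0.6, 0.4, -1.2]
opening: 0.0001
```

Run:
```python
from h import *
s=read_state();print(s['tool_pos'],s['force'])
W=read_camera('wrist');c=wristcam(W,s);b=W['pixels']
R=np.array([[.9739,.2271],[-.2271,.9739]]);o=np.array([.592,.0704])
hub=np.array([*(o+R@[-.077,-.07]),.167]);u=proj(c,hub)[0];print('hub px',u)
g=b.max(2);m=np.zeros_like(g);cv2.circle(m,tuple(int(v) for v in u),45,255,-1)
m=cv2.morphologyEx(((g<45)&(m>0)).astype(np.uint8),cv2.MORPH_OPEN,np.ones((3,3)))
cn=max(cv2.findContours(m,0,1)[0],key=cv2.contourArea);
v=[R.T@(onz(c,p[0],.16)[:2]-o) for p in cn]; box=cv2.minAreaRect((np.array(v)*1000).astype(np.float32));print('bar box (case mm, top ~.16)',box)
a=read_camera('scene')['pixels'][110:260,165:315]
a=cv2.convertScaleAbs(cv2.resize(a,(400,400),interpolation=cv2.INTER_CUBIC),alpha=1.4);b=cv2.resize(b,(400,300))
im=np.zeros((400,800,3),np.uint8);im[:,:400]=a;im[:300,400:]=b;cv2.imwrite('pics/c6.png',im)
```

```text
[0.55062411 0.01231638 0.3025348 ] [-0.63728508  0.43196511 -1.22959493]
hub px [201.70532615 182.41396276]Traceback (most recent call last):
  File "<stdin>", line 8, in <module>
ValueError: max() iterable argument is empty
```

Run:
```python
from h import *
W=read_camera('wrist');b=W['pixels']
a=read_camera('scene')['pixels'][110:260,165:315]
a=cv2.convertScaleAbs(cv2.resize(a,(400,400),interpolation=cv2.INTER_CUBIC),alpha=1.4);b=cv2.resize(b[80:280,120:320],(400,400),interpolation=cv2.INTER_CUBIC)
cv2.imwrite('pics/c6.png',np.hstack([a,b]))
```

```text
(no output)
```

View pics/c6.png

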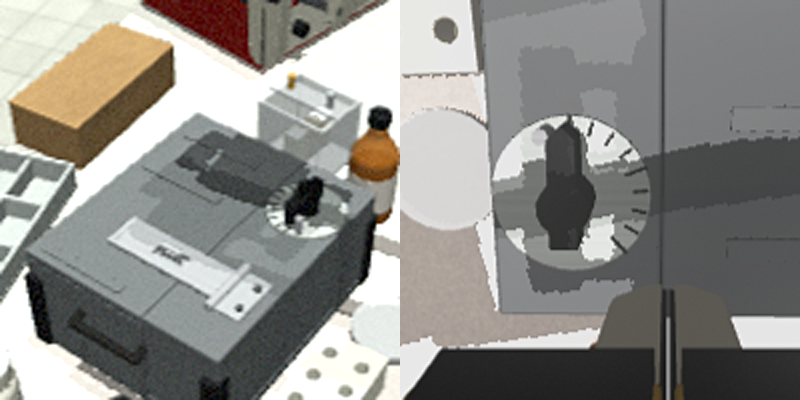

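The lid and hasp lie flat. The pointer's nose (567,120), hub (566,200) and tail (566,248) line up with the case's y axis (lid gap at x≈662), and the bar rests against the pin at (542,135). The arm is clear, so I'm handing in.

```bash
python3 -c "
from plant import *
print(close_job(),read_state()['t'])"
```

```text
the job is handed in; nothing more can be done
the job is handed in; nothing more can be done
```

The case is shut and latched, the peak pointer is back at zero, and the job is handed in. It took about 14 s of the 64 s allowed; no verdict is reported, so these are my own checks.

- **Lid:** I pushed it shut slowly with closed fingers on its outer face. It stopped flush at z = 132 mm and held against about 18 N.
- **Hasp:** I swung it over the catch and pressed it flat. It held 15 N at z = 138 mm, and the catch showed through the slot in the pictures.
- **Pointer:** I turned it anticlockwise until it met the stop, where it resisted with about 14 N. The last wrist picture shows the bar parallel to the case's y axis and against the pin, which I read by eye as within about 0.03 rad.
- **Surroundings:** The last pictures show the arm clear of everything. The bystanders in them looked undisturbed, but I did not measure their positions.

**Failed check:** a script meant to measure the final pointer angle by colour mask found no pixels dark enough, so that angle rests on the picture and the contact force.

**Disagreement:** the stop came about 3 mm further than my estimate of the case's position predicted, roughly in line with the few-millimetre scatter in that estimate.

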